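# Stand the red-capped gearmotor up on the test bench

### The job

Two gearmotors lie on the motor test bench, each with its foot end on a green square. Tip up the one with the red cap over its foot until it stands upright on its foot inside its green square, ready for the test leads; pivot it on the bench, do not lift it clear, and let go. Leave the blue-capped motor as it lies.

Things in the scene. Friction and masses are not known exactly. Their poses are not given: they have to be found in the camera images.
- motor_red: loose rigid gearmotor, 0.65-0.95 kg, 185 mm long: square black foot 48 x 48 mm, silver can, square black end plate 48 x 48 mm (138 mm from foot face to end plate's outer face), 12 mm neck, red ball cap. Origin: centre of the flat foot face; +x runs along the motor to the cap. It lies on a flat side (origin 24 mm up) and does not roll; upright, +x points up and the origin is at bench height
- red_cap (a point): centre of the red ball cap, 30 mm diameter, on the motor's axis 170 mm from the foot face, 32 mm beyond the end plate; 24 mm above the bench when lying, 170 mm when standing. Gripped lightly (about 20 N) across the motor's axis, the motor turns about this ball between the fingers, so the tool can keep pointing down while it swings up; gripped at 80 N or more it turns stiffly
- square_red: green square 180 x 180 mm with a 7 mm yellow border, painted flat on the bench under the red-capped motor's foot; origin at its centre, x and y along its sides. At the start the foot face is about 24 mm from the centre, towards the cap, so tipping the motor over its foot's lower edge brings the foot near the centre. A like square lies under the blue-capped motor's foot
- motor_blue: a like gearmotor with a blue ball cap, lying on its own green square; loose, to be left alone. Origin and axes as for the red-capped one

How it is judged:
At the end, for the whole second after the job is handed in: the red-capped motor stands on its foot on the bench, cap up, within 10 degrees of upright, at rest, its foot's centre within 68 mm of the square's centre along each side of the square (so the foot is inside the square) (angle between motor_red's own x axis and vertical below 0.175 rad and height (world z) of motor_red below 0.01 m and x of motor_red in the frame of square_red between -0.068 and 0.068 m and y of motor_red in the frame of square_red between -0.068 and 0.068 m and linear speed of motor_red below 0.02 m/s and angular speed of motor_red below 0.1 rad/s); the robot touches nothing.
It fails at once if the red-capped motor is lifted clear: its foot face's centre rises above 50 mm (height (world z) of motor_red above 0.05 m).
It fails at once if the blue-capped motor is moved by more than 20 mm (distance of motor_blue from where it was at the start of the episode above 0.02 m).
It also fails if it takes over 35 s, if anything falls off the work surface, if the arm or the gripper's body presses on something with over 40 N, if the wrist force passes 120 N, or if a joint passes its speed limit or range.

### The arm

A 6-joint arm with a two-finger parallel gripper is mounted at the origin on the work surface. World frame = base frame: x ahead of the robot, y to its left, z up, the work surface at z = 0. Lengths are in m, angles in rad, forces in N, time in s.
With the tool pointing down it reaches from about 0.25 to 0.775 m from the base axis. Payload 8.9 kg.
Tool frame: the origin (TCP) lies midway between the tips of the shut fingers; the grasp point (between the pads) lies 19 mm behind it; z points along the fingers, y is the line along which they close (so a half turn about z gives the same grasp; the last joint's range is limited). The gripper opens to 85 mm and grips with 20 to 120 N. Pads are 22 mm wide; open, the fingers measure 114 mm over their backs; the gripper's body (76 mm by 85 mm) begins 54 mm behind the grasp point. The pads swing forward as they close: fully open they stand 13 mm farther back than shut.
Start: joints at [-1.358, 0.291, -0.153, 1.127, 0, 1.431], TCP at [0.181, -0.493, 0.231] pointing down, gripper open.
Joint ranges: [-2.52, 2.52], [-0.91, 1.74], [-1.3, 1.37], [-1.96, 2.02], [-1.52, 1.47], [-3.14, 3.14]. Speed limits (rad/s): [2.22, 2.22, 2.79, 3.14, 3.14, 3.14].

### API

Orientations are given as a 3x3 rotation matrix whose columns are the frame's x, y, z axes.
In Python, from rig import r, eyes, ticket, models gives the robot as it stands.
- The arm moves only by the shell command python3 -m crank 'ROWS'. ROWS is JSON, a list that holds one entry, the list of rows, each a list of 7 numbers: the finger opening in m, from 0 to 0.0854, then the shift along the tool's x, y, z in m, then the turn, a rotation vector about the tool's x, y, z in rad. A call has 1 to 12 rows; each row shifts and turns the commanded pose from where the row before left it, along the tool's axes as they then stand; what a row does not reach is not made up. A row lasts 1/12 s, in which the tool goes at most 41.7 mm and 7.16 degrees, less where a joint would pass 70% of its speed; a pose out of reach is approached as far as the arm can. A call is refused whole if a number of a shift passes 0.0417 or a number of a turn 0.125, either way. A call with a gripper value outside its range is refused whole. The fingers move at their own pace and stop on an object; the grip force is fixed at half the most. Time passes only in rows, so rows that do not move let the fingers close. It gives the time, the measured TCP pose, the force, the opening and the grip force at its end, in the units of the state.
- r.state(): the state, without advancing time (a new reading comes with each control period).
- eyes.get_image(name): name is "scene" or "side" or "wrist"; returns a dict with "img" (400x640x3 uint8, red, green, blue), "intrinsics" (3x3 intrinsics, pixels), "distortion" ([k1, k2, p1, p2, k3] as OpenCV has them; the pictures are not rectified), "R" (3x3) and "t" (3): a world point X has camera coordinates R X + t. Camera axes: x right, y down, z forward; pixel columns grow to the right and rows downward; lengths in m; the calibration is good to about 2 mm. A picture is of the moment at which its call begins. There is no depth.
- ticket.hand_in(): hands the job in; it is judged then, once.
Trained networks look in a picture, given as the dict that the camera call returned (one of the last four; its "shot" number tells which), for a name from the list of things; names that differ only in an ending like _2 or _b are one class to them, and where a whole thing is asked for, a point or a joint stands for the part that bears it (a point fixed in the world has none). Each returns a list of dicts, best first, with "confidence" (0 to 1); they miss things now and then, are a little off and sometimes report something else, mostly with a low value. They report only what shows in the picture. A call takes as long as a camera call.
- models.boxes_of(label, picture): "centre" ([x, y, z] in m, in the coordinates of the camera as it stood for that picture, good to about 4 mm: the middle of the surface that is visible of it).
The state is a dict: "clock": time; "q": joint angles; "dq": joint speeds; "joint_torque": joint torques, N m; "position": TCP position; "orientation": TCP orientation; "ft_force": force on the tool from outside, world axes, zero at the start; "ft_torque": the same for the moment, N m; "finger_gap": opening from 0.0 (shut) to 1.0 (fully open); "grip_force": force on a finger pad.
Only numpy, scipy, OpenCV 4.12 (cv2) and the standard library are available. Lean on these libraries where they do the work, as an engineer would, in place of code of your own. Each camera call takes 0.05 s, during which the arm holds its last target. There are 200 camera calls.

## Working session

There is one attempt and no reset: what is moved stays moved. The work goes in short steps, Python scripts to look and compute and a shell command to move; the robot and the scene stay as the last step left them, time stands still between calls to the robot, and variables do not carry over. Pictures are saved under pics/ and viewed, at most 12 in all, crops included, and the job is handed in when it is done.

```bash
mkdir -p pics; ls; python3 - <<'E'
from rig import r,eyes,ticket,models
import numpy as np,cv2
s=r.state();print({k:np.round(v,3).tolist() for k,v in s.items()})
for n in("scene","side"):
    p=eyes.get_image(n);cv2.imwrite(f"pics/{n}0.png",p["img"][:,:,::-1])
    for l in("red_cap","motor_red","motor_blue","square_red"):
        for d in models.boxes_of(l,p)[:3]:
            print(n,l,round(d["confidence"],2),np.round(p["R"].T@(np.array(d["centre"])-p["t"]),3), (lambda c:cv2.projectPoints(np.array([c]),np.zeros(3),np.zeros(3),np.array(p["intrinsics"]),np.array(p["distortion"]))[0].ravel().round())(np.array(d["centre"],float)))
E
```

```text
pics
{'clock': 0.0, 'q': [-1.358, 0.291, -0.154, 1.127, 0.0, 1.431], 'dq': [0.001, 0.001, -0.001, 0.002, -0.001, 0.0], 'joint_torque': [-0.0, -53.715, 33.137, 0.016, -0.0, -0.0], 'position': [0.181, -0.492, 0.231], 'orientation': [[0.939, 0.345, -0.0], [0.345, -0.939, 0.001], [0.0, -0.001, -1.0]], 'ft_force': [-0.134, 0.439, 0.471], 'ft_torque': [0.023, 0.058, -0.017], 'grip_force': 0.0, 'finger_gap': 1.0}
scene red_cap 0.94 [0.551 0.16  0.046] [381. 235.]
scene motor_red 0.9 [0.555 0.162 0.041] [381. 238.]
scene motor_blue 0.75 [ 0.552 -0.156  0.044] [240. 164.]
scene square_red 0.56 [0.432 0.155 0.002] [403. 203.]
side red_cap 0.56 [0.528 0.165 0.041] [303. 259.]
side motor_red 0.73 [0.53  0.172 0.042] [301. 262.]
side motor_blue 0.71 [ 0.53  -0.147  0.037] [338. 157.]
side square_red 0.8 [0.416 0.17  0.003] [363. 287.]
```

View pics/scene0.png

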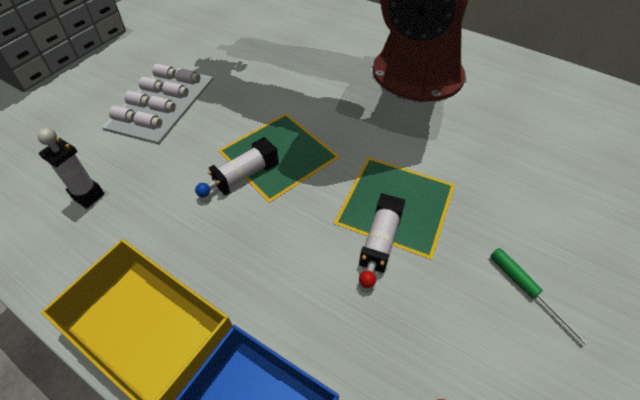

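View pics/side0.png

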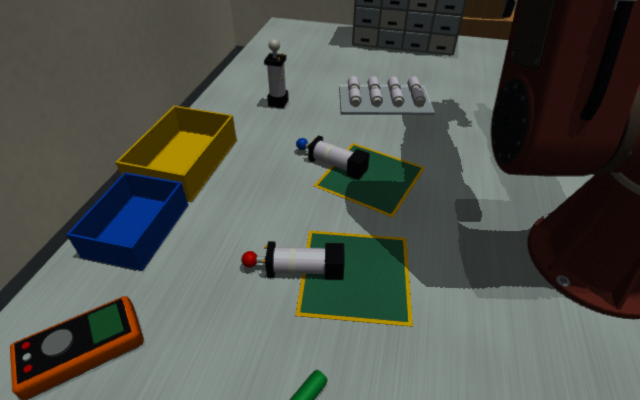

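The scene picture shows the red cap at (367,279) and its square with corners near (369,160), (454,186), (431,257) and (337,223). In the side picture the cap is at (250,259). The blue motor is well apart, at about (240,165) in the scene picture.

```bash
cat > h.py <<'E'
from rig import r,eyes,ticket,models
import numpy as np,cv2
def ray(p,uv,z):
    K=np.array(p["intrinsics"]);R=np.array(p["R"]);t=np.array(p["t"])
    n=cv2.undistortPoints(np.array([[uv]],float),K,np.array(p["distortion"])).ravel()
    d=R.T@np.r_[n,1];o=-R.T@t
    return o+d*(z-o[2])/d[2]
def proj(p,X):
    return cv2.projectPoints(np.array([X],float),cv2.Rodrigues(np.array(p["R"]))[0],np.array(p["t"]),np.array(p["intrinsics"]),np.array(p["distortion"]))[0].ravel()
def redcap(p):
    i=p["img"].astype(int);m=((i[...,0]>110)&(i[...,1]<60)&(i[...,2]<60)).astype(np.uint8)
    n,l,s,c=cv2.connectedComponentsWithStats(m)
    return sorted([(s[k,4],*c[k].round(1)) for k in range(1,n)])[::-1][:3]
def tri(ps,uvs):
    A=[];b=[]
    for p,uv in zip(ps,uvs):
        R=np.array(p["R"]);o=-R.T@np.array(p["t"]);d=ray(p,uv,0)-o;d/=np.linalg.norm(d)
        P=np.eye(3)-np.outer(d,d);A.append(P);b.append(P@o)
    return np.linalg.solve(sum(A),sum(b))
E
python3 - <<'E'
from h import *
S=eyes.get_image("scene");D=eyes.get_image("side")
a=redcap(S);b=redcap(D);print(a,b)
for p,k in((S,a),(D,b)):print(ray(p,k[0][1:],.024).round(4))
print(tri([S,D],[a[0][1:],b[0][1:]]).round(4))
for p,C in((S,[(369,160),(454,186),(431,257),(337,223)]),(D,[(310,232),(407,237),(411,323),(297,314)])):
    X=np.array([ray(p,c,0) for c in C]);print(X[:,:2].round(3).tolist(),X.mean(0).round(4))
for n,p,k,(x,y,w,h) in(("s",S,a,(320,150,140,150)),("d",D,b,(230,220,190,110))):
    cv2.imwrite(f"pics/c{n}.png",cv2.resize(p["img"][y:y+h,x:x+w,::-1],None,fx=4 ,fy=4,interpolation=cv2.INTER_CUBIC))
E
```

```text
[(np.int32(158), np.float64(367.7), np.float64(276.9))] [(np.int32(468), np.float64(75.2), np.float64(355.0)), (np.int32(104), np.float64(249.2), np.float64(255.8)), (np.int32(33), np.float64(27.0), np.float64(368.0))]
[0.6239 0.1749 0.024 ]
[0.8108 0.4062 0.024 ]
[0.7205 0.3199 0.1547]
[[0.362, 0.042], [0.333, 0.226], [0.515, 0.25], [0.542, 0.067]] [0.4382 0.1462 0.    ]
[[0.542, 0.064], [0.352, 0.029], [0.329, 0.219], [0.516, 0.248]] [0.4347 0.1401 0.    ]
```

View pics/cs.png

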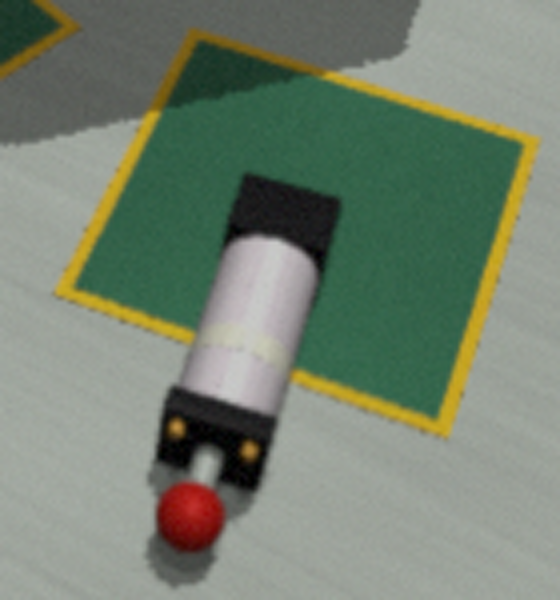

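View pics/cd.png

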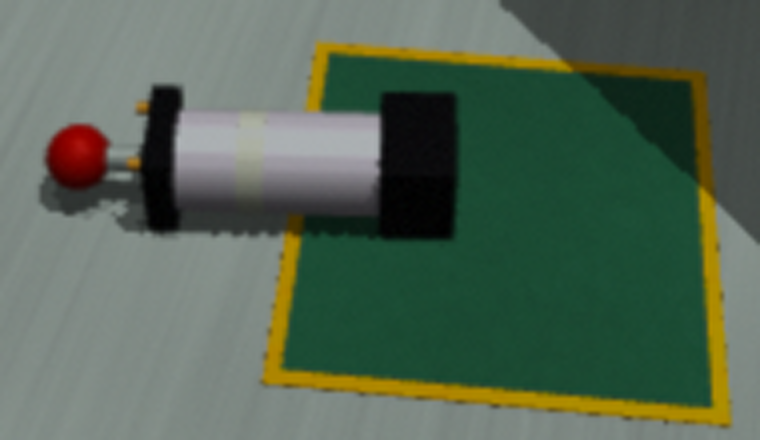

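The crops put the cap at scene (367.5,279.2) and side (249.5,259.2). The foot's rear top edge runs from (381,193.5) to (405.2,200.2) in scene, and from about (343.7,243.5) to (343.7,261) in side.

```bash
python3 - <<'E'
from h import *
S=eyes.get_image("scene");D=eyes.get_image("side")
c1,c2=ray(S,(367.5,279.2),.024),ray(D,(249.5,259.2),.024);print(c1,c2,tri([S,D],[(367.5,279.2),(249.5,259.2)]))
f=[ray(S,(381,193.5),.048),ray(S,(405.2,200.2),.048),ray(D,(343.7,243.5),.048),ray(D,(343.7,261),.048)]
print(np.round(f,4))
F=np.mean(f,0);C=(c1+c2)/2;d=(C-F)[:2];L=np.linalg.norm(d);u=d/L
print("foot",F,"cap",C,"L",L,"yaw",np.arctan2(u[1],u[0]))
s=r.state();R=np.array(s["orientation"])
# want tool y perpendicular to axis
for y in(np.array([-u[1],u[0],0]),np.array([u[1],-u[0],0])):
    a=R.T@y;print("turn about tool z",np.arctan2(-a[0],a[1]))
print("shift tool",R.T@(C-s["position"]))
E
```

```text
[0.62783102 0.17659499 0.024     ] [0.62578339 0.17554509 0.024     ] [0.62659456 0.17563188 0.02277807]
[[0.4696 0.1184 0.048 ]
 [0.4596 0.1638 0.048 ]
 [0.4646 0.1179 0.048 ]
 [0.4568 0.157  0.048 ]]
foot [0.46263505 0.13929015 0.048     ] cap [0.62680721 0.17607004 0.024     ] L 0.16824166379515848 yaw 0.22039335245356687
turn about tool z -3.010152724593232
turn about tool z 0.13143992899656123
shift tool [ 0.64909594 -0.47424424  0.20731308]
```

```bash
python3 -m crank '[[[0.0854,0.027,-0.0197,0,0,0,0],[0.0854,0.027,-0.0197,0,0,0,0],[0.0854,0.027,-0.0197,0,0,0,0],[0.0854,0.027,-0.0197,0,0,0,0],[0.0854,0.027,-0.0197,0,0,0,0],[0.0854,0.027,-0.0197,0,0,0,0],[0.0854,0.027,-0.0197,0,0,0,0],[0.0854,0.027,-0.0197,0,0,0,0],[0.0854,0.027,-0.0197,0,0,0,0],[0.0854,0.027,-0.0197,0,0,0,0],[0.0854,0.027,-0.0197,0,0,0,0],[0.0854,0.027,-0.0197,0,0,0,0]]]' && python3 -m crank '[[[0.0854,0.027,-0.0197,0,0,0,0],[0.0854,0.027,-0.0197,0,0,0,0],[0.0854,0.027,-0.0197,0,0,0,0],[0.0854,0.027,-0.0197,0,0,0,0],[0.0854,0.027,-0.0197,0,0,0,0],[0.0854,0.027,-0.0197,0,0,0,0],[0.0854,0.027,-0.0197,0,0,0,0],[0.0854,0.027,-0.0197,0,0,0,0],[0.0854,0.027,-0.0197,0,0,0,0],[0.0854,0.027,-0.0197,0,0,0,0],[0.0854,0.027,-0.0197,0,0,0,0],[0.0854,0.027,-0.0197,0,0,0,0]]]' && python3 -m crank '[[[0.0854,0,0,0.02,0,0,0.066],[0.0854,0,0,0.03,0,0,0.066],[0.0854,0,0,0.03,0,0,0],[0.0854,0,0,0.02,0,0,0],[0.0854,0,0,0,0,0,0]]]'; python3 - <<'E'
from h import *
s=r.state();R=np.array(s["orientation"]);C=np.array([.6267,.1758,.024])
print(s["clock"],s["position"],R.round(3).tolist(),R.T@(C-s["position"]))
p=eyes.get_image("wrist");k=redcap(p);print(k,[ray(p,q[1:],.024).round(4) for q in k])
cv2.imwrite("pics/w1.png",p["img"][:,:,::-1])
E
```

```text
clock: 1.7
position: [0.4043, -0.1578, 0.2315]
orientation: [[0.939, 0.344, 0.001], [0.344, -0.939, -0.0], [0.0, 0.0, -1.0]]
ft_force: [1.1, -0.6, -0.4]
finger_gap: 1.003
grip_force: 0.0
clock: 2.7
position: [0.627, 0.1759, 0.2312]
orientation: [[0.939, 0.345, 0.0], [0.345, -0.939, -0.0], [0.0, 0.0, -1.0]]
ft_force: [1.2, -0.4, 0.5]
finger_gap: 0.998
grip_force: 0.0
clock: 3.12
position: [0.6233, 0.1739, 0.1266]
orientation: [[0.976, 0.218, -0.007], [0.218, -0.976, -0.001], [-0.008, -0.0, -1.0]]
ft_force: [-0.8, -0.5, -0.0]
finger_gap: 1.0
grip_force: 0.0
3.1167 [0.62333971 0.17391639 0.12655438] [[0.976, 0.218, -0.007], [0.218, -0.976, -0.001], [-0.008, -0.0, -1.0]] [ 0.00446375 -0.00106016  0.1025241 ]
[] []
```

View pics/w1.png

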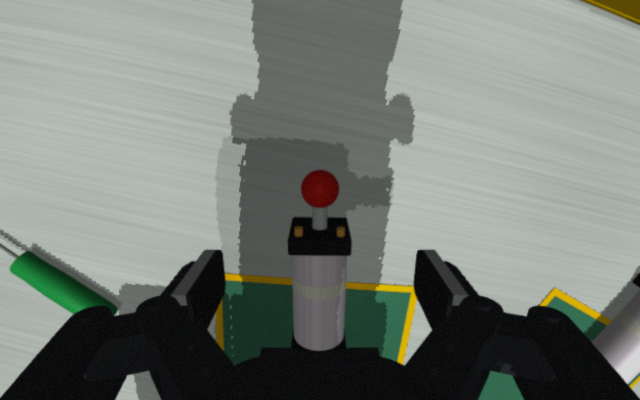

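The wrist view shows the red cap at (320,188), centred between the fingers, with the motor axis in line with tool x.

```bash
python3 -m crank '[[[0.0854,0.003,-0.001,0.03,0,0,0],[0.0854,0,0,0.03,0,0,0],[0.0854,0,0,0,0,0,0],[0.0854,0,0,0,0,0,0]]]'; python3 - <<'E'
from h import *
s=r.state();R=np.array(s["orientation"])
p=eyes.get_image("wrist");i=p["img"].astype(int)
m=((i[...,0]>70)&(i[...,1]<.4*i[...,0])&(i[...,2]<.4*i[...,0])).astype(np.uint8)
n,l,st,c=cv2.connectedComponentsWithStats(m);k=1+st[1:,4].argmax()
x,y,w,h,a=st[k];uv=(x+w/2-.5,y+h/2-.5);C=ray(p,uv,.024);print(st[k],uv,C)
print(s["clock"],s["position"],R.T@(C-s["position"]), R.T@(np.array([.6267,.1758,.024])-s["position"]),R.round(3).tolist())
E
```

```text
clock: 3.5
position: [0.6288, 0.1758, 0.072]
orientation: [[0.976, 0.218, -0.001], [0.218, -0.976, -0.0], [-0.001, -0.0, -1.0]]
ft_force: [0.4, 1.3, 1.3]
finger_gap: 0.997
grip_force: 0.0
[ 298  201   46   45 1607] (np.float64(320.5), np.float64(223.0)) [0.62562614 0.17350226 0.024     ]
3.5 [0.62876386 0.17579513 0.0720046 ] [-0.00350644  0.00155683  0.0480086 ] [-0.00195752 -0.00045156  0.04800693] [[0.976, 0.218, -0.001], [0.218, -0.976, -0.0], [-0.001, -0.0, -1.0]]
```

```bash
python3 -m crank '[[[0.0854,-0.0025,0.0005,0.027,0,0,0],[0.0854,0,0,0.025,0,0,0],[0.0854,0,0,0.015,0,0,0],[0.0854,0,0,0,0,0,0],[0.02,0,0,0,0,0,0],[0.02,0,0,0,0,0,0],[0.02,0,0,0,0,0,0],[0.02,0,0,0,0,0,0],[0.02,0,0,0,0,0,0],[0.02,0,0,0,0,0,0],[0.02,0,0,0,0,0,0],[0.02,0,0,0,0,0,0]]]'; python3 - <<'E'
import numpy as np
a=np.radians(8.03+np.linspace(0,90,19));P=.1717*np.c_[np.cos(a),np.sin(a)]
print((np.diff(P,axis=0)*[1,-1]).round(4).tolist())
E
```

```text
clock: 4.55
position: [0.6276, 0.1749, 0.0059]
orientation: [[0.976, 0.218, 0.002], [0.218, -0.976, 0.0], [0.002, 0.0, -1.0]]
ft_force: [-1.2, -0.4, 9.2]
finger_gap: 0.318
grip_force: 58.4
[[-0.0027, -0.0147], [-0.004, -0.0144], [-0.0053, -0.014], [-0.0065, -0.0135], [-0.0076, -0.0129], [-0.0087, -0.0122], [-0.0097, -0.0114], [-0.0107, -0.0105], [-0.0116, -0.0095], [-0.0123, -0.0085], [-0.013, -0.0074], [-0.0136, -0.0062], [-0.0141, -0.005], [-0.0145, -0.0037], [-0.0148, -0.0025], [-0.0149, -0.0012], [-0.015, 0.0001], [-0.0149, 0.0014]]
```

```bash
python3 -m crank '[[[0.02,-0.0012,0,-0.0074,0,0,0],[0.02,-0.0015,0,-0.0073,0,0,0],[0.02,-0.002,0,-0.0072,0,0,0],[0.02,-0.002,0,-0.0072,0,0,0],[0.02,-0.0026,0,-0.007,0,0,0],[0.02,-0.0027,0,-0.007,0,0,0],[0.02,0,0,0,0,0,0],[0.02,0,0,0,0,0,0]]]'; python3 - <<'E'
from h import *
s=r.state();print(s["ft_torque"])
p=eyes.get_image("side");cv2.imwrite("pics/d2.png",cv2.resize(p["img"][150:330,180:440,::-1],None,fx=3,fy=3))
E
```

```text
clock: 5.22
position: [0.6149, 0.1722, 0.0478]
orientation: [[0.976, 0.218, 0.0], [0.218, -0.976, -0.0], [0.0, 0.0, -1.0]]
ft_force: [2.5, 0.7, -2.8]
finger_gap: 0.317
grip_force: 59.3
[ 0.01431296 -0.61786753  0.03176368]
```

View pics/d2.png

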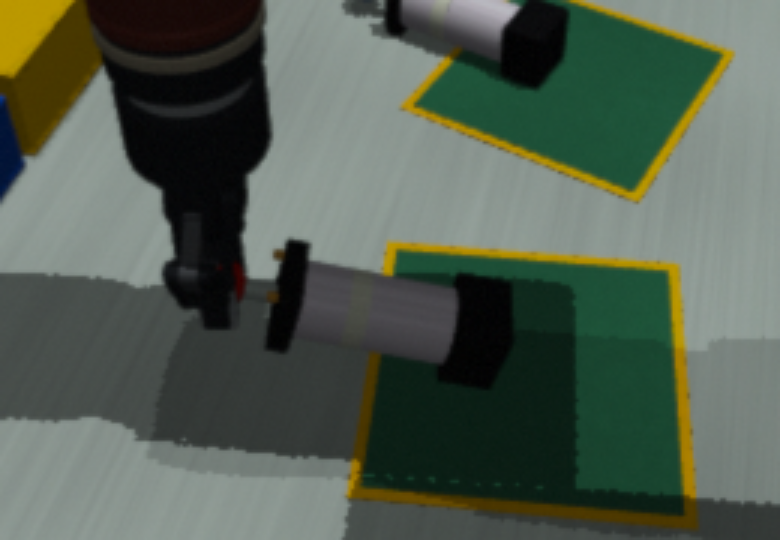

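The side crop shows the motor tipped by roughly 12–15° about the foot, which is still on the bench at about (465,385). The ball is turning in the grip, so I'll continue with the tool pointing down.

```bash
python3 -m crank '[[[0.02,-0.0032,0,-0.0068,0,0,0],[0.02,-0.0033,0,-0.0067,0,0,0],[0.02,-0.0037,0,-0.0065,0,0,0],[0.02,-0.0039,0,-0.0064,0,0,0],[0.02,-0.0043,0,-0.0061,0,0,0],[0.02,-0.0044,0,-0.0061,0,0,0],[0.02,-0.0048,0,-0.0057,0,0,0],[0.02,-0.0049,0,-0.0057,0,0,0],[0.02,-0.0053,0,-0.0053,0,0,0],[0.02,-0.0054,0,-0.0052,0,0,0],[0.02,0,0,0,0,0,0],[0.02,0,0,0,0,0,0]]]'; python3 - <<'E'
from h import *
s=r.state();print(s["ft_torque"])
p=eyes.get_image("side");cv2.imwrite("pics/d3.png",cv2.resize(p["img"][130:330,180:440,::-1],None,fx=3,fy=3))
E
```

```text
clock: 6.27
position: [0.5728, 0.1629, 0.1083]
orientation: [[0.976, 0.218, 0.001], [0.218, -0.976, 0.0], [0.001, 0.0, -1.0]]
ft_force: [-0.3, -0.3, -5.2]
finger_gap: 0.318
grip_force: 59.3
[ 0.03728445 -0.0826343  -0.04198824]
```

View pics/d3.png

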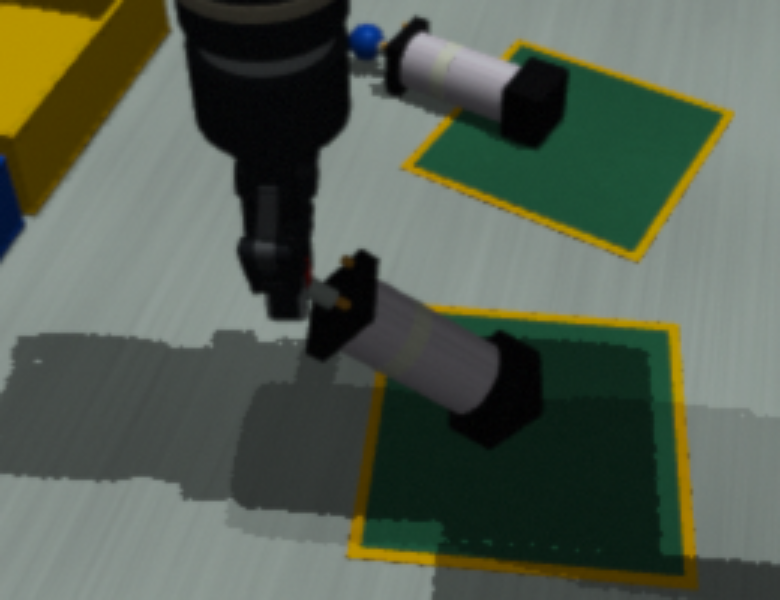

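The motor is at about 40°, its foot edge on the square at about (490,445) in the crop. It turns freely in the grip, with wrist torque near 0, and the blue motor is untouched.

```bash
python3 -m crank '[[[0.02,-0.0057,0,-0.0049,0,0,0],[0.02,-0.0058,0,-0.0047,0,0,0],[0.02,-0.0061,0,-0.0043,0,0,0],[0.02,-0.0062,0,-0.0042,0,0,0],[0.02,-0.0064,0,-0.0038,0,0,0],[0.02,-0.0066,0,-0.0036,0,0,0],[0.02,-0.0067,0,-0.0032,0,0,0],[0.02,-0.0069,0,-0.003,0,0,0],[0.02,-0.007,0,-0.0026,0,0,0],[0.02,-0.0071,0,-0.0024,0,0,0],[0.02,0,0,0,0,0,0],[0.02,0,0,0,0,0,0]]]'; python3 - <<'E'
from h import *
s=r.state();print(s["ft_torque"])
p=eyes.get_image("side");cv2.imwrite("pics/d4.png",cv2.resize(p["img"][130:330,180:440,::-1],None,fx=3,fy=3))
E
```

```text
clock: 7.32
position: [0.5098, 0.1489, 0.145]
orientation: [[0.976, 0.218, 0.001], [0.218, -0.976, 0.0], [0.001, -0.0, -1.0]]
ft_force: [2.2, 1.5, -0.0]
finger_gap: 0.319
grip_force: 60.2
[ 0.46760807 -0.61787855 -0.04426859]
```

View pics/d4.png

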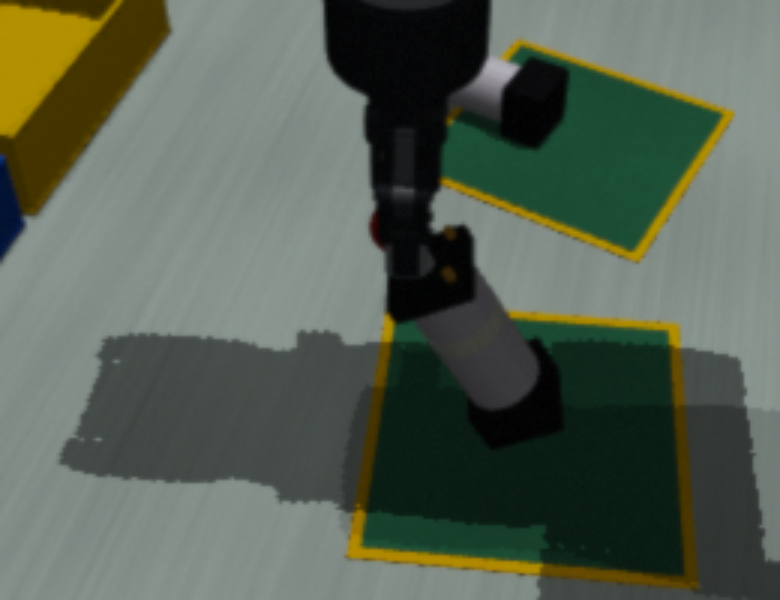

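The motor is at about 65°, its foot edge still on the bench near (500,445). The cap is still held, peeking out a little at (378,228).

```bash
python3 -m crank '[[[0.02,-0.0072,0,-0.002,0,0,0],[0.02,-0.0073,0,-0.0017,0,0,0],[0.02,-0.0074,0,-0.0014,0,0,0],[0.02,-0.0074,0,-0.0011,0,0,0],[0.02,-0.0074,0,-0.0007,0,0,0],[0.02,-0.0075,0,-0.0005,0,0,0],[0.02,-0.0075,0,0,0,0,0],[0.02,-0.0075,0,0,0,0,0],[0.02,0,0,0,0,0,0],[0.02,0,0,0,0,0,0]]]'; python3 - <<'E'
from h import *
s=r.state();print(s["ft_torque"])
p=eyes.get_image("side");cv2.imwrite("pics/d5.png",cv2.resize(p["img"][130:330,180:440,::-1],None,fx=3,fy=3))
E
```

```text
clock: 8.2
position: [0.4513, 0.1357, 0.1517]
orientation: [[0.976, 0.218, -0.001], [0.218, -0.976, -0.0], [-0.001, -0.0, -1.0]]
ft_force: [0.1, 1.0, -3.8]
finger_gap: 0.32
grip_force: 60.1
[ 0.3239095  -0.23755582 -0.02155897]
```

View pics/d5.png

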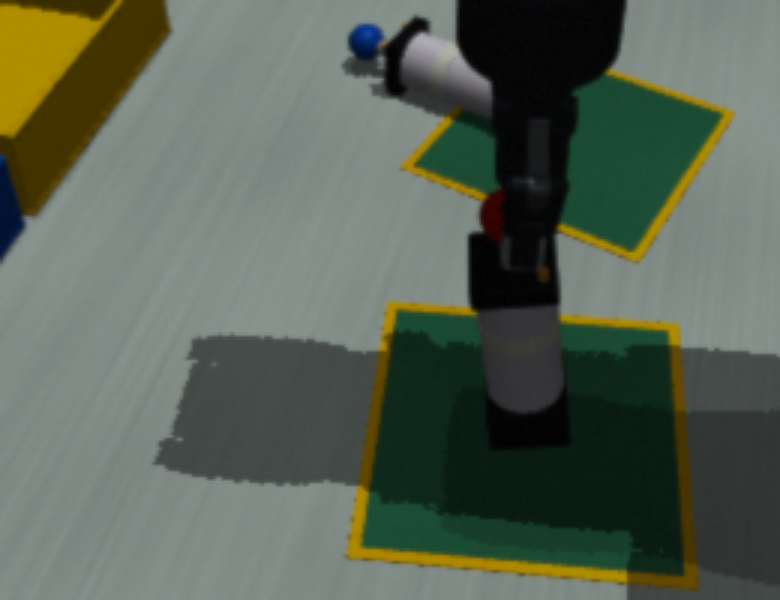

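It is nearly upright at about 83°. The ball sits about 8 mm outboard in the pads at (495,215), and the foot is inside the square. I'll finish the swing, then open.

```bash
python3 -m crank '[[[0.02,-0.006,0,0,0,0,0],[0.02,-0.006,0,0.0005,0,0,0],[0.02,-0.005,0,0.0005,0,0,0],[0.02,0,0,0,0,0,0],[0.02,0,0,0,0,0,0]]]'; python3 - <<'E'
from h import *
s=r.state();print(s["ft_torque"])
p=eyes.get_image("side");q=eyes.get_image("scene")
f=lambda a:cv2.resize(a[:,:,::-1],None,fx=2,fy=2)
cv2.imwrite("pics/d6.png",np.hstack([f(p["img"][130:330,260:440]),f(q["img"][90:290,310:490])]))
E
```

```text
clock: 8.67
position: [0.435, 0.132, 0.1508]
orientation: [[0.976, 0.218, -0.001], [0.218, -0.976, -0.0], [-0.001, 0.0, -1.0]]
ft_force: [0.3, 0.1, -7.6]
finger_gap: 0.314
grip_force: 59.4
[ 0.10293083 -0.25672137  0.06686298]
```

View pics/d6.png

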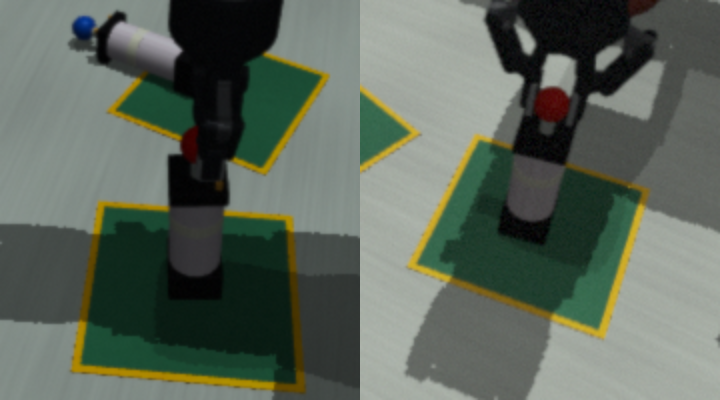

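The motor looks upright in both views with its foot inside the square. The −7.6 N suggests its weight is hanging on the gripper, so I'll lower a little before opening.

```bash
python3 -m crank '[[[0.02,0,0,0.0015,0,0,0],[0.02,0,0,0.0015,0,0,0],[0.02,0,0,0,0,0,0],[0.02,0,0,0,0,0,0]]]'
```

```text
clock: 9.1
position: [0.4384, 0.1327, 0.1506]
orientation: [[0.976, 0.218, 0.006], [0.218, -0.976, 0.001], [0.006, 0.0, -1.0]]
ft_force: [-0.7, 1.4, 21.1]
finger_gap: 0.317
grip_force: 61.5
```

```bash
python3 -m crank '[[[0.02,0,0,-0.0015,0,0,0],[0.02,0,0,0,0,0,0]]]'; python3 -m crank '[[[0.035,0,0,0,0,0,0],[0.04,0,0,0,0,0,0],[0.05,0,0,0,0,0,0],[0.065,0,0,0,0,0,0],[0.0854,0,0,0,0,0,0],[0.0854,0,0,0,0,0,0],[0.0854,0,0,0,0,0,0],[0.0854,0,0,0,0,0,0],[0.0854,0,0,0,0,0,0],[0.0854,0,0,0,0,0,0]]]'; python3 - <<'E'
from h import *
p=eyes.get_image("side");q=eyes.get_image("scene")
f=lambda a:cv2.resize(a[:,:,::-1],None,fx=2,fy=2)
cv2.imwrite("pics/d7.png",np.hstack([f(p["img"][130:330,260:440]),f(q["img"][90:290,310:490])]))
E
```

```text
clock: 9.27
position: [0.4367, 0.1324, 0.1507]
orientation: [[0.976, 0.218, 0.003], [0.218, -0.976, 0.0], [0.003, 0.0, -1.0]]
ft_force: [-0.3, 1.2, 10.3]
finger_gap: 0.319
grip_force: 60.5
clock: 10.1
position: [0.4355, 0.1322, 0.1495]
orientation: [[0.976, 0.218, -0.0], [0.218, -0.976, 0.0], [-0.0, -0.0, -1.0]]
ft_force: [-0.1, 0.3, -0.7]
finger_gap: 1.0
grip_force: 0.0
```

View pics/d7.png

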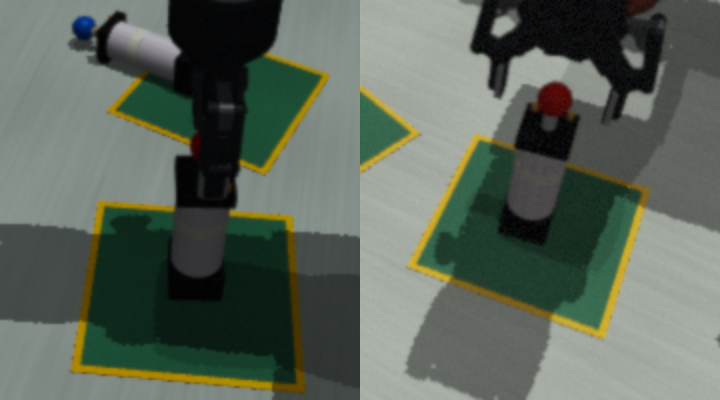

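The fingers are open and clear of the cap, and the motor stands on its own inside the square. I'll retreat straight up and check.

```bash
python3 -m crank '[[[0.0854,0,0,-0.008,0,0,0],[0.0854,0,0,-0.015,0,0,0],[0.0854,0,0,-0.02,0,0,0],[0.0854,0,0,-0.025,0,0,0],[0.0854,0,0,-0.025,0,0,0],[0.0854,0,0,-0.015,0,0,0],[0.0854,0,0,0,0,0,0],[0.0854,0,0,0,0,0,0],[0.0854,0,0,0,0,0,0]]]'; python3 - <<'E'
from h import *
for _ in range(2):
    P=[eyes.get_image(n) for n in("scene","side")];u=[]
    for p in P:
        i=p["img"].astype(int);m=((i[...,0]>60)&(i[...,1]<.4*i[...,0])&(i[...,2]<.4*i[...,0])).astype(np.uint8)
        m[:,:250]=0;m[:100]=0;m[300:]=0;m[:,440:]=0
        n,l,st,c=cv2.connectedComponentsWithStats(m);k=1+st[1:,4].argmax();x,y,w,h,a=st[k]
        u.append((x+w/2-.5,y+h/2-.5));print(st[k])
    X=tri(P,u);print(X.round(4),[proj(p,X).round(1) for p in P],u)
# foot: bottom edge pixels from last picture
print(ray(P[0],(310+500/1/2+190-190-360/2,90+232/2),0),ray(P[0],(310+(546-360)/2,90+244/2),0))
print(ray(P[1],(260+168/2,130+298/2),0),ray(P[1],(260+223/2,130+298/2),0))
print(r.state()["ft_force"])
E
```

```text
clock: 10.95
position: [0.4351, 0.1321, 0.257]
orientation: [[0.976, 0.218, -0.001], [0.218, -0.976, -0.0], [-0.001, -0.0, -1.0]]
ft_force: [-0.4, -0.4, -0.3]
finger_gap: 0.999
grip_force: 0.0
[400 131  16  16 189]
[365 200   1   1   1]
[0.4353 0.1331 0.1736] [array([407.1, 137. ]), array([364. , 201.3])] [(np.float64(407.5), np.float64(138.5)), (np.float64(365.0), np.float64(200.0))]
[400 132  16  16 188]
[365 201   1   2   2]
[0.4349 0.1334 0.1709] [array([407.1, 138.1]), array([364.1, 202.8])] [(np.float64(407.5), np.float64(139.5)), (np.float64(365.0), np.float64(201.5))]
[0.46166832 0.11875945 0.        ] [4.50588090e-01 1.63812393e-01 1.11022302e-16]
[0.45343134 0.15938081 0.        ] [ 4.05130816e-01  1.47272261e-01 -1.11022302e-16]
[ 0.15116607 -0.14734258 -0.59386362]
```

```bash
python3 -c "from rig import ticket;print(ticket.hand_in())"
```

```text
the job is handed in; nothing more can be done
None
```

The red-capped motor stands upright on its foot, about 8 mm from the centre of its green square by the camera images. It was let go, the blue-capped motor was not touched, and the job was handed in at about 11 s on the robot clock; no verdict was returned.

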